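# Index the banding wheel by four clicks

### The job

The clay slab on the small click-stop banding wheel has to come round by a third of a turn for its next mark. With a fingertip, gently push the wheel's lever anticlockwise (seen from above) by exactly four clicks, never past the fourth, and leave the wheel resting in that click stop. Push only: do not pinch the lever between the fingers, do not touch the clay slab, and leave it lying on the wheel and everything else where it is.

Things in the scene. Friction and masses are not known exactly. Their poses are not given: they have to be found in the camera images.
- index_board: Round plywood board, 170 mm across, 8 mm thick, fixed on the table, twelve dark marks round it. Origin: underside centre, on the wheel's upright axis. Yaw within 1.5 rad. The black wheel on it is 112 mm across, top face 48 mm above the table; its upper half (28 to 48 mm up) turns. A 14 mm steel block on the board at the origin's +x, 50 to 64 mm from the axis, is 17 mm above the table.
- lever: The wheel's push lever: level steel rod 8 mm thick, from the rim (56 mm from the axis; 14 mm collar to 59 mm) out to 105 mm, with a 14 mm black ball on its end; turns with the wheel. Origin: on the wheel's axis, 38 mm above the table, at mid-rod height; x outwards along the rod, z up. Below it is free space to the board, or to the table beyond 85 mm. Push its side about 80 mm from the axis.
- lever_end (a point): Centre of the ball on the lever's end, 105 mm from the wheel's axis, 38 mm above the table.
- wheel_head (a joint): Wheel angle, rad, growing anticlockwise from above. Click stops at multiples of 0.5236 (30 degrees); always starts resting in the stop at -2.094, so that four clicks on is 0; end stops at -3.14 and 3.14. Leaving a stop takes about 0.3 to 0.45 N m (4 to 6 N at 80 mm); past half-way (0.26 to 0.33 from the stop) it snaps on by itself into the next stop, ahead of a slow finger, and stays.
- clay_disc: Flat round slab of brown clay, 90 x 84 x 11 mm, lying loose on the middle of the wheel's top; origin at the centre of its underside, 48 mm above the table.
- clay_ball: Flattened clay ball, 38 x 40 x 19 mm, lying loose on the table about 165 mm from the wheel's axis; a bystander. Origin under its centre.
- clay_cube: Small lump of clay, 21 x 23 x 21 mm, loose on the table about 165 mm from the wheel's axis; a bystander. Origin under its centre.
- needle: Needle tool with a wooden handle, 137 mm long, 10 mm thick, loose on the table about 165 mm from the wheel's axis; a bystander. Origin under its centre, long axis y.
- beaker: Clay beaker, 78 mm wide, 84 mm tall, loose to the right of the work; a bystander. Origin under its centre.
- tumbler: Short drinking glass, 75 mm wide, 77 mm tall, loose to the right of the work; a bystander. Origin under its centre.
- jar_teal: Glaze jar with a white lid, 62 mm wide, 73 mm tall, loose to the left of the work; a bystander. Origin under its centre.
There are look-alikes about, which are no part of the job. Leave any yellow look-alike of the clay_disc alone.

How it is judged (in metres and radians):
On the way, in this order (a step that is already met when the one before it is completed fails the run):
1. a finger pushes the lever (contact force between the fingers and lever above 0.3 N), for 0.1 s.
2. the wheel has been turned by four clicks (value of joint wheel_head between -0.12 and 0.12 rad), for 0.3 s.
At the end, for the whole second after the job is handed in: The lever stands four click stops (120 degrees, within about 7) anticlockwise of where it started, at joint value 0 within 0.12 rad; the wheel is at rest; the clay slab lies flat on the wheel, centred within 15 mm; no bystander has moved by 20 mm (all of step 2 and velocity of joint wheel_head between -0.05 and 0.05 rad/s and horizontal distance between clay_disc and index_board below 0.015 m and height (world z) of clay_disc above 0.044 m and angle between clay_disc's own z axis and vertical below 0.1 rad and distance of each of clay_ball, clay_cube, needle, beaker, tumbler, jar_teal from where it was at the start of the episode below 0.02 m); the robot touches nothing.
It fails at once if the wheel is turned past the fourth click (value of joint wheel_head above 0.32 rad).
It fails at once if the lever is pushed roughly (over 20 N) (contact force between anything else and lever above 20 N).
It fails at once if the lever is pinched between the fingers (contact force between the fingers and lever above 0.5 N and y of the grasp point in the frame of lever between -0.007 and 0.007 m and z of the grasp point in the frame of lever between -0.02 and 0.02 m and x of the grasp point in the frame of lever between 0.05 and 0.12 m).
It fails at once if the clay slab is touched by the robot or leaves the wheel (contact force between any of the fingers, the arm and clay_disc above 0.5 N or horizontal distance between clay_disc and index_board above 0.025 m or height (world z) of clay_disc above 0.058 m).
It fails at once if a bystander is displaced (distance of any of clay_ball, clay_cube, needle, beaker, tumbler, jar_teal from where it was at the start of the episode above 0.03 m).
It also fails if it takes over 61 s, if anything falls off the work surface, if the arm or the gripper's body presses on something with over 40 N, if the wrist force passes 120 N, or if a joint passes its speed limit or range.

### The arm

A 6-joint arm with a two-finger parallel gripper is mounted at the origin on the work surface; the furniture and walls round the work are solid. World frame = base frame: x ahead of the robot, y to its left, z up, the work surface at z = 0. Lengths are in mm, angles in rad, forces in N, time in s.
With the tool pointing down it reaches from about 300 to 775 mm from the base axis. Payload 14.6 kg.
Tool frame: the origin (TCP) lies at the very end of the fingers, on their centre line; the grasp point (between the pads) lies 19 mm behind it; z points along the fingers, y is the line along which they close (so a half turn about z gives the same grasp; the last joint's range is limited). The gripper opens to 94 mm and grips with 3 to 60 N. Pads are 16 mm wide; open, the fingers measure 119 mm over their backs; the gripper's body (75 mm by 177 mm) begins 78 mm behind the grasp point.
Start: joints at [1.182, 0.3, 1.521, -0, 1.321, -0.067], TCP at [173.948, 521.758, 205.446] pointing down, gripper open.
Joint ranges: [-3.03, 3.03], [-0.79, 2.21], [0.23, 2.52], [-1.04, 4.18], [0, 3.07], [-2.55, 2.55]. Speed limits (rad/s): [2.22, 2.22, 2.57, 3.14, 3.14, 3.14].

### API

Orientations are given as [roll, pitch, yaw] about the fixed x, y, z axes, in that order (R = Rz(yaw) Ry(pitch) Rx(roll)).
In Python, from cell import manip gives the robot as it stands.
- The arm moves only by the tool servo_tool, never from a script. Its argument "motion" is a list that holds one entry, the list of rows, each a list of 7 numbers: the shift along the world's x, y, z as a fraction of full scale, then the turn, a rotation vector about the world's x, y, z as a fraction of full scale, then the closure, from 0 (fully open) to 1 (shut). In form: [[[x, y, z, rx, ry, rz, gripper], ...]]. A call has 1 to 10 rows; each row is the pose to reach, as a shift and turn from the pose commanded when the call began, turning the shorter way round; what a row does not reach only later rows make up. Full scale, the value 1, is 0.5 m for a shift and pi rad for a turn. A row lasts 1/10 s, in which the tool goes at most 50 mm and 8.59 degrees, less where a joint would pass 70% of its speed; a pose out of reach is approached as far as the arm can. A call with a number of a shift or a turn outside -1 to 1 is refused whole. A call with a gripper value outside its range is refused whole. The fingers move at their own pace and stop on an object; "newtons" is the grip in N (left out, the last holds). Time passes only in rows, so rows that repeat a pose let the fingers close. It gives the time, the measured TCP pose, the force, the opening and the grip force at its end, in the units of the state.
- manip.read_state(): the state, without advancing time (a new reading comes with each control period).
- manip.camera(name): name is "side" or "top" or "wrist"; returns a dict with "frame" (384x512x3 uint8, red, green, blue), "range_z" (384x512 float32, mm along the optical axis (not along the pixel's ray), 0 where there is no reading), "vfov" (degrees; the focal length in pixels is half the picture's height over the tangent of half this angle, whatever the lens; pixels are square), "cx", "cy" (the principal point, pixels), "k1" (the pictures are not rectified: a ray, as slopes to the right and down, at radius r is drawn at 1 + k1 r^2 times it, then the intrinsics apply), "cam_to_world" (4x4, takes a point from camera to world coordinates). Camera axes: x right, y down, z forward; pixel columns grow to the right and rows downward; lengths in mm; the calibration is good to about 2 mm. A picture is of the moment at which its call begins.
- manip.sign_off(): hands the job in; it is judged then, once.
The state is a dict: "clock": time; "joints": joint angles; "qd": joint speeds; "effort": joint torques, N m; "eef_pos": TCP position; "eef_rot": TCP orientation; "wrist_force": force on the tool from outside, world axes, zero at the start; "moment": the same for the moment, N m; "finger_gap": finger opening in mm; "finger_force": force on a finger pad.
Only numpy, scipy, OpenCV 4.12 (cv2) and the standard library are available. Lean on these libraries where they do the work, as an engineer would, in place of code of your own. Each camera call takes 0.05 s, during which the arm holds its last target. There are 200 camera calls.

## Working session

There is one attempt and no reset: what is moved stays moved. The work goes in short steps, Python scripts to look and compute and a tool call to move; the robot and the scene stay as the last step left them, time stands still between calls to the robot, and variables do not carry over. Pictures are saved under pics/ and viewed, at most 10 in all, crops included, and the job is handed in when it is done.

Besides the shell and the picture viewer there is one more tool, called in YAML: its name, and indented under it one key for each argument. servo_tool: Moves the arm, as the interface text tells. Its arguments: {"type":"object","properties":{"motion":{"type":"array"},"newtons":{"type":"number"}},"required":["motion"]}

```bash
mkdir -p pics; cat > h.py <<'E'
import numpy as np, cv2
from cell import manip
def K(c):
    f=c["frame"].shape[0]/2/np.tan(np.radians(c["vfov"])/2); return f
def pix2ray(c,u,v):
    f=K(c); x=(u-c["cx"])/f; y=(v-c["cy"])/f; X,Y=x,y
    for _ in range(20):
        s=1+c["k1"]*(X*X+Y*Y); X,Y=x/s,y/s
    return X,Y
def onplane(c,u,v,z):
    X,Y=pix2ray(c,u,v); T=np.array(c["cam_to_world"]); d=T[:3,:3]@np.array([X,Y,1.]); o=T[:3,3]
    return o+d*(z-o[2])/d[2]
def cloud(c):
    h,w=c["range_z"].shape; u,v=np.meshgrid(np.arange(w),np.arange(h)); X,Y=pix2ray(c,u.astype(float),v.astype(float))
    Z=c["range_z"]; P=np.stack([X*Z,Y*Z,Z],-1); T=np.array(c["cam_to_world"])
    return P@T[:3,:3].T+T[:3,3]
E
python3 - <<'E'
from h import *
s=manip.read_state(); print(s)
ims=[]
for n in ("top","side"):
    c=manip.camera(n); np.save(f"{n}.npy",c,allow_pickle=True); cv2.imwrite(f"pics/{n}0.png",cv2.resize(c["frame"][:,:,::-1],(800,600)))
    print(n,c["vfov"],c["cx"],c["cy"],c["k1"],np.round(c["cam_to_world"],3))
E
```

```text
{'clock': 0.0, 'joints': array([ 1.18237993e+00,  3.00491499e-01,  1.52161882e+00, -2.67018866e-05,
        1.32067160e+00, -6.66131572e-02]), 'qd': array([-0.00063006,  0.00013932, -0.00050753, -0.00101811,  0.00157273,
        0.00049639]), 'effort': array([ 2.68985445e-03, -5.31819463e+01, -3.52738595e+01,  7.09132128e-02,
        2.44388322e-02, -9.86369037e-05]), 'eef_pos': array([173.86575774, 521.508751  , 204.85916961]), 'eef_rot': array([-3.14040430e+00, -5.33569867e-05,  2.81979601e+00]), 'wrist_force': array([-0.24103453, -0.64121322,  0.17961838]), 'moment': array([-0.02736774,  0.02053808, -0.01701394]), 'finger_force': 0.0, 'finger_gap': 93.89263798241264}
top 50.57259098147338 253.430833189538 198.8167144937885 -0.07888370067368454 [[ 9.600000e-02 -9.740000e-01  2.040000e-01  3.178570e+02]
 [-9.950000e-01 -9.400000e-02  1.700000e-02 -2.106800e+01]
 [ 3.000000e-03 -2.050000e-01 -9.790000e-01  1.156861e+03]
 [ 0.000000e+00  0.000000e+00  0.000000e+00  1.000000e+00]]
side 43.08898624473483 259.2556434239657 188.04064993116486 -0.017228260810297092 [[ 1.000000e+00  2.000000e-03  2.600000e-02  5.261930e+02]
 [-2.000000e-02 -5.590000e-01  8.290000e-01 -1.121888e+03]
 [ 1.600000e-02 -8.290000e-01 -5.590000e-01  7.955550e+02]
 [ 0.000000e+00  0.000000e+00  0.000000e+00  1.000000e+00]]
```

View pics/top0.png

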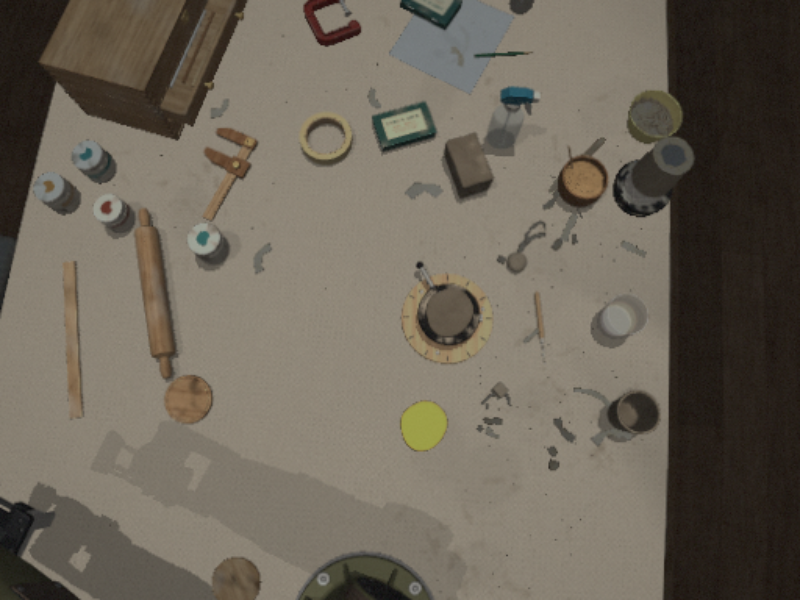

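View pics/side0.png

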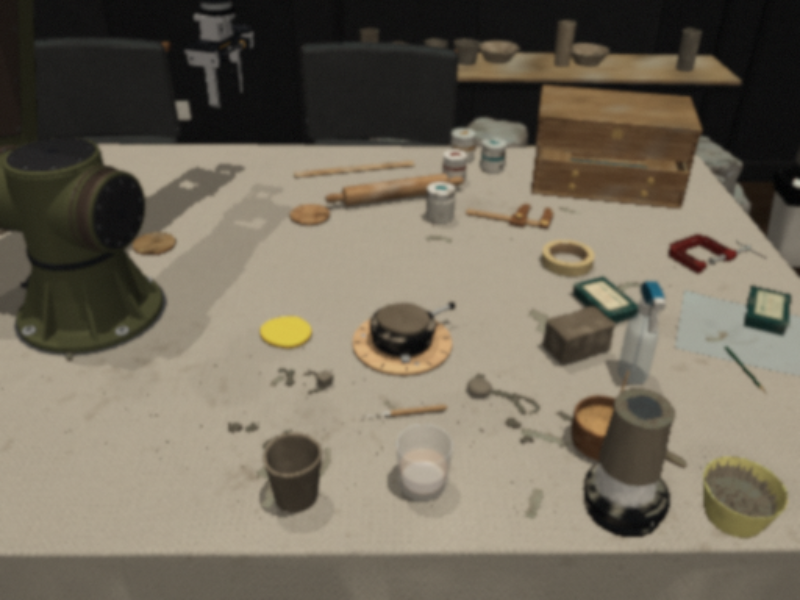

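The top view shows the wheel at about (447,318), with the lever running up and left to a ball at about (420,265). The sweep to the left of it is free. In the side view the wheel is at (402,330) and the ball at (452,306).

```bash
python3 - <<'E'
from h import *
c=np.load("top.npy",allow_pickle=True).item()
P=cloud(c); f=c["frame"]
crop=f[155:250,245:330]; cv2.imwrite("pics/crop0.png",cv2.resize(crop[:,:,::-1],None,fx=6,fy=6,interpolation=cv2.INTER_CUBIC))
# board by colour: orange/yellowish saturated ring
hsv=cv2.cvtColor(f,cv2.COLOR_RGB2HSV); roi=np.zeros(f.shape[:2],bool); roi[155:250,245:330]=1
m=((hsv[...,1]>75)&(hsv[...,2]>130)&roi&(hsv[...,0]<25)).astype(np.uint8)
cs,_=cv2.findContours(m,cv2.RETR_EXTERNAL,cv2.CHAIN_APPROX_NONE); k=max(cs,key=cv2.contourArea)
h=cv2.convexHull(k).reshape(-1,2)
w=np.array([onplane(c,u,v,8)[:2] for u,v in h])
print(cv2.minEnclosingCircle(w.astype(np.float32)))
A=np.c_[2*w,np.ones(len(w))]; s=np.linalg.lstsq(A,(w**2).sum(1),rcond=None)[0]; print(s[:2],np.sqrt(s[2]+s[:2]@s[:2]))
# slab/wheel by depth
for lo,hi in((40,52),(53,66)):
    q=P[roi&(P[...,2]>lo)&(P[...,2]<hi)]; print(lo,len(q),q.mean(0),q.min(0),q.max(0))
for n in("top","side"):
    c=np.load(n+".npy",allow_pickle=True).item(); g=cv2.cvtColor(c["frame"],cv2.COLOR_RGB2GRAY)
    u0,v0=((269,170) if n=="top" else (289,195))
    sub=g[v0-9:v0+10,u0-9:u0+10]; mm=sub<np.percentile(sub,12) if 0 else sub<70
    yy,xx=np.nonzero(mm); print(n,sub.min(),len(xx),xx.mean()+u0-9,yy.mean()+v0-9,onplane(c,xx.mean()+u0-9,yy.mean()+v0-9,38))
E
```

```text
((554.2227172851562, -94.91715240478516), 83.80785369873047)
[554.26169717 -94.43908653] 82.94584689576625
40 525 [555.93906868 -90.27325549  46.53267766] [ 499.38279083 -149.55518208   40.153658  ] [647.26404249 -31.54670621  51.92678901]
53 731 [554.98425034 -94.93300001  58.2862869 ] [ 510.48930335 -136.05095101   53.00433672] [599.39471185 -54.54019592  65.10512444]
top 16 13 268.2307692307692 169.3846153846154 [640.89089451 -35.43586311  38.        ]
side 44 5 289.0 195.0 [641.71469707 -31.9753059   38.        ]
```

View pics/crop0.png

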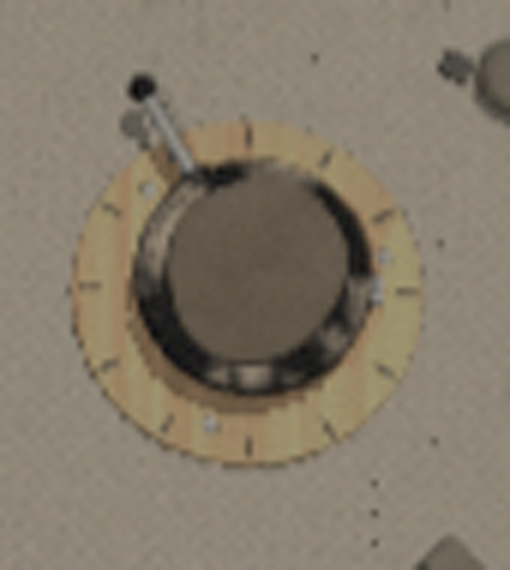

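The crop shows the ball at about (142,88), the rod running from there to the collar, and a clear sector anticlockwise of it. The centre is about (554.5, -94.7) and the ball radius 105.7 mm, which agrees with the given 105. The lever points at about 35°, so the goal is about 155°.

```bash
cat > plan.py <<'E'
import numpy as np
C=np.array([554.5,-94.7]); L0=35.
def pose(phi,d,z,r=80):   # phi deg = rod angle the finger face matches
    a=np.radians(phi); er=np.array([np.cos(a),np.sin(a)]); et=np.array([-er[1],er[0]])
    return np.r_[C+r*er-d*et,z,phi]
def row(p,q): # from pose p to q
    return np.r_[(q[:3]-p[:3])/500,0,0,np.radians(q[3]-p[3])/np.pi].round(4).tolist()
E
python3 - <<'E'
from h import *; from plan import *
c=np.load("top.npy",allow_pickle=True).item(); P=cloud(c)
d=np.hypot(P[...,0]-C[0],P[...,1]-C[1])
m=(P[...,2]>70)&(d<260)&(c["range_z"]>0)
n,l=cv2.connectedComponents(m.astype(np.uint8))
for i in range(1,n):
    q=P[l==i]; 
    if len(q)>5: print(len(q),q.min(0).round(),q.max(0).round())
s=np.array([173.948,521.758,205.446,np.degrees(2.8198)])
a=pose(35,34,140); print(a,row(s,a)); print(row(a,pose(35,34,27)))
E
```

```text
[639.53376238 -76.6650546  140.          35.        ] [0.9312, -1.1968, -0.1309, 0.0, 0.0, -0.7031]
[0.0, 0.0, -0.226, 0.0, 0.0, 0.0]
```

servo_tool:
  motion:
    - [[0.5, -0.6, 0, 0, 0, -0.35, 1], [0.5, -0.6, 0, 0, 0, -0.35, 1], [0.5, -0.6, 0, 0, 0, -0.35, 1], [0.5, -0.6, 0, 0, 0, -0.35, 1], [0.5, -0.6, 0, 0, 0, -0.35, 1], [0.5, -0.6, 0, 0, 0, -0.35, 1], [0.5, -0.6, 0, 0, 0, -0.35, 1], [0.5, -0.6, 0, 0, 0, -0.35, 1], [0.5, -0.6, 0, 0, 0, -0.35, 1], [0.5, -0.6, 0, 0, 0, -0.35, 1]]
  newtons: 10

```text
clock: 1.1
eef_pos: [424.0, 221.3, 205.1]
eef_rot: [-3.141, -0.0, 1.719]
wrist_force: [-0.7, 0.1, 0.5]
finger_gap: 17.3
finger_force: 0.0
```

servo_tool:
  motion:
    - [[0.4312, -0.5968, -0.1309, 0, 0, -0.3531, 1], [0.4312, -0.5968, -0.1309, 0, 0, -0.3531, 1], [0.4312, -0.5968, -0.1309, 0, 0, -0.3531, 1], [0.4312, -0.5968, -0.1309, 0, 0, -0.3531, 1], [0.4312, -0.5968, -0.1309, 0, 0, -0.3531, 1], [0.4312, -0.5968, -0.1309, 0, 0, -0.3531, 1], [0.4312, -0.5968, -0.1309, 0, 0, -0.3531, 1], [0.4312, -0.5968, -0.1309, 0, 0, -0.3531, 1], [0.4312, -0.5968, -0.1309, 0, 0, -0.3531, 1], [0.4312, -0.5968, -0.1309, 0, 0, -0.3531, 1]]

```text
clock: 2.1
eef_pos: [639.3, -75.1, 139.6]
eef_rot: [-3.141, 0.001, 0.614]
wrist_force: [-0.3, 1.1, 0.5]
finger_gap: 0.3
finger_force: 0.0
```

Now lower (about 34 mm behind the rod).

servo_tool:
  motion:
    - [[0, 0, -0.04, 0, 0, 0, 1], [0, 0, -0.08, 0, 0, 0, 1], [0, 0, -0.12, 0, 0, 0, 1], [0, 0, -0.15, 0, 0, 0, 1], [0, 0, -0.18, 0, 0, 0, 1], [0, 0, -0.2, 0, 0, 0, 1], [0, 0, -0.215, 0, 0, 0, 1], [0, 0, -0.226, 0, 0, 0, 1], [0, 0, -0.226, 0, 0, 0, 1]]

```text
clock: 3.0
eef_pos: [639.4, -76.6, 26.5]
eef_rot: [-3.141, 0.0, 0.611]
wrist_force: [-0.1, 0.3, -0.1]
finger_gap: 0.6
finger_force: 0.0
```

```bash
python3 - <<'E'
from h import *
from plan import *
print(manip.read_state()["eef_pos"],manip.read_state()["wrist_force"])
a=manip.camera("top")["frame"][150:250,230:340]; b=manip.camera("side")["frame"][150:250,210:320]
cv2.imwrite("pics/p1.png",cv2.resize(np.hstack([a,b])[:,:,::-1],(792,360),interpolation=cv2.INTER_CUBIC))
p=pose(35,34,27)
# call A: close to contact and push to 35+8 with d=16.5
def out(p,qs): print([row(p,q)+[1] for q in qs])
out(p,[pose(35,34-1.75*i,27) for i in range(1,11)])
p=pose(35,16.5,27)
for k in range(3):
    out(p,[pose(35+11*k+1.1*i,16.5,27) for i in range(1,11)]); p=pose(35+11*(k+1),16.5,27)
E
```

```text
[639.39862654 -76.62041353  26.53812057] [-0.08671442  0.32655251 -0.1113791 ]
[[-0.002, 0.0029, 0.0, 0.0, 0.0, 0.0, 1], [-0.004, 0.0057, 0.0, 0.0, 0.0, 0.0, 1], [-0.006, 0.0086, 0.0, 0.0, 0.0, 0.0, 1], [-0.008, 0.0115, 0.0, 0.0, 0.0, 0.0, 1], [-0.01, 0.0143, 0.0, 0.0, 0.0, 0.0, 1], [-0.012, 0.0172, 0.0, 0.0, 0.0, 0.0, 1], [-0.0141, 0.0201, 0.0, 0.0, 0.0, 0.0, 1], [-0.0161, 0.0229, 0.0, 0.0, 0.0, 0.0, 1], [-0.0181, 0.0258, 0.0, 0.0, 0.0, 0.0, 1], [-0.0201, 0.0287, 0.0, 0.0, 0.0, 0.0, 1]]
[[-0.0013, 0.0029, 0.0, 0.0, 0.0, 0.0061, 1], [-0.0026, 0.0057, 0.0, 0.0, 0.0, 0.0122, 1], [-0.004, 0.0085, 0.0, 0.0, 0.0, 0.0183, 1], [-0.0054, 0.0113, 0.0, 0.0, 0.0, 0.0244, 1], [-0.0069, 0.0141, 0.0, 0.0, 0.0, 0.0306, 1], [-0.0084, 0.0168, 0.0, 0.0, 0.0, 0.0367, 1], [-0.01, 0.0195, 0.0, 0.0, 0.0, 0.0428, 1], [-0.0117, 0.0222, 0.0, 0.0, 0.0, 0.0489, 1], [-0.0134, 0.0248, 0.0, 0.0, 0.0, 0.055, 1], [-0.0151, 0.0274, 0.0, 0.0, 0.0, 0.0611, 1]]
[[-0.0018, 0.0026, 0.0, 0.0, 0.0, 0.0061, 1], [-0.0036, 0.0051, 0.0, 0.0, 0.0, 0.0122, 1], [-0.0055, 0.0076, 0.0, 0.0, 0.0, 0.0183, 1], [-0.0075, 0.0101, 0.0, 0.0, 0.0, 0.0244, 1], [-0.0095, 0.0125, 0.0, 0.0, 0.0, 0.0306, 1], [-0.0115, 0.0149, 0.0, 0.0, 0.0, 0.0367, 1], [-0.0136, 0.0172, 0.0, 0.0, 0.0, 0.0428, 1], [-0.0157, 0.0196, 0.0, 0.0, 0.0, 0.0489, 1], [-0.0179, 0.0218, 0.0, 0.0, 0.0, 0.055, 1], [-0.0201, 0.024, 0.0, 0.0, 0.0, 0.0611, 1]]
[[-0.0023, 0.0022, 0.0, 0.0, 0.0, 0.0061, 1], [-0.0045, 0.0043, 0.0, 0.0, 0.0, 0.0122, 1], [-0.0069, 0.0064, 0.0, 0.0, 0.0, 0.0183, 1], [-0.0093, 0.0085, 0.0, 0.0, 0.0, 0.0244, 1], [-0.0117, 0.0105, 0.0, 0.0, 0.0, 0.0306, 1], [-0.0141, 0.0124, 0.0, 0.0, 0.0, 0.0367, 1], [-0.0166, 0.0143, 0.0, 0.0, 0.0, 0.0428, 1], [-0.0191, 0.0162, 0.0, 0.0, 0.0, 0.0489, 1], [-0.0217, 0.018, 0.0, 0.0, 0.0, 0.055, 1], [-0.0243, 0.0198, 0.0, 0.0, 0.0, 0.0611, 1]]
```

View pics/p1.png

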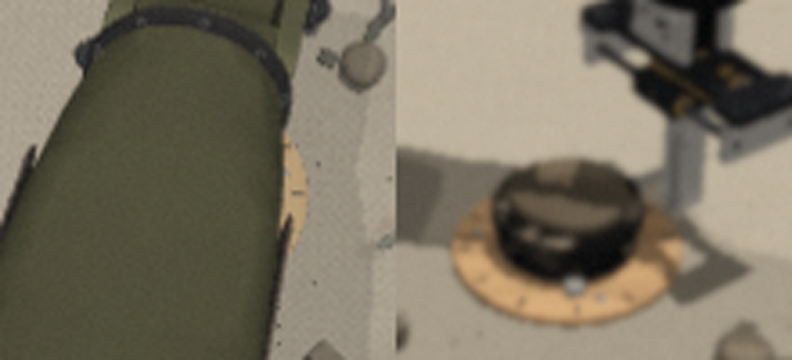

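In the side crop the fingertip is at about (683,200), beside the wheel and clear of it. The steel block is at (573,285). The arm hides the lever from the top camera. Next I approach slowly.

servo_tool:
  motion:
    - [[-0.002, 0.003, 0, 0, 0, 0, 1], [-0.004, 0.006, 0, 0, 0, 0, 1], [-0.006, 0.009, 0, 0, 0, 0, 1], [-0.008, 0.0115, 0, 0, 0, 0, 1], [-0.01, 0.0143, 0, 0, 0, 0, 1], [-0.012, 0.0172, 0, 0, 0, 0, 1], [-0.014, 0.02, 0, 0, 0, 0, 1], [-0.016, 0.023, 0, 0, 0, 0, 1], [-0.018, 0.0258, 0, 0, 0, 0, 1], [-0.02, 0.0287, 0, 0, 0, 0, 1]]

```text
clock: 4.1
eef_pos: [629.7, -62.5, 27.1]
eef_rot: [3.141, -0.0, 0.611]
wrist_force: [3.0, -4.8, -1.7]
finger_gap: 0.4
finger_force: 2.6
```

servo_tool:
  motion:
    - [[-0.0013, 0.0029, 0, 0, 0, 0.006, 1], [-0.0026, 0.0057, 0, 0, 0, 0.012, 1], [-0.004, 0.0085, 0, 0, 0, 0.018, 1], [-0.0054, 0.0113, 0, 0, 0, 0.0244, 1], [-0.0069, 0.0141, 0, 0, 0, 0.0306, 1]]

```text
clock: 4.6
eef_pos: [626.0, -55.1, 27.0]
eef_rot: [-3.141, 0.0, 0.709]
wrist_force: [1.5, -1.9, -0.3]
finger_gap: 0.3
finger_force: 1.6
```

```bash
python3 - <<'E'
from plan import *
p0=40.5; e=[54,67.5,81,94.5]
for x in e:
    p=pose(p0,16.5,27); print(p0,[row(p,pose(p0+(x-p0)*i/10,16.5,27))+[1] for i in range(1,11)]); p0=x
E
```

```text
40.5 [[-0.0019, 0.0033, 0.0, 0.0, 0.0, 0.0075, 1], [-0.0039, 0.0067, 0.0, 0.0, 0.0, 0.015, 1], [-0.0059, 0.0099, 0.0, 0.0, 0.0, 0.0225, 1], [-0.0081, 0.0131, 0.0, 0.0, 0.0, 0.03, 1], [-0.0103, 0.0163, 0.0, 0.0, 0.0, 0.0375, 1], [-0.0125, 0.0194, 0.0, 0.0, 0.0, 0.045, 1], [-0.0149, 0.0224, 0.0, 0.0, 0.0, 0.0525, 1], [-0.0173, 0.0254, 0.0, 0.0, 0.0, 0.06, 1], [-0.0198, 0.0284, 0.0, 0.0, 0.0, 0.0675, 1], [-0.0224, 0.0312, 0.0, 0.0, 0.0, 0.075, 1]]
54 [[-0.0026, 0.0028, 0.0, 0.0, 0.0, 0.0075, 1], [-0.0053, 0.0056, 0.0, 0.0, 0.0, 0.015, 1], [-0.0081, 0.0083, 0.0, 0.0, 0.0, 0.0225, 1], [-0.0109, 0.0109, 0.0, 0.0, 0.0, 0.03, 1], [-0.0138, 0.0134, 0.0, 0.0, 0.0, 0.0375, 1], [-0.0167, 0.0159, 0.0, 0.0, 0.0, 0.045, 1], [-0.0197, 0.0183, 0.0, 0.0, 0.0, 0.0525, 1], [-0.0228, 0.0207, 0.0, 0.0, 0.0, 0.06, 1], [-0.0259, 0.0229, 0.0, 0.0, 0.0, 0.0675, 1], [-0.029, 0.0251, 0.0, 0.0, 0.0, 0.075, 1]]
67.5 [[-0.0032, 0.0021, 0.0, 0.0, 0.0, 0.0075, 1], [-0.0065, 0.0042, 0.0, 0.0, 0.0, 0.015, 1], [-0.0098, 0.0061, 0.0, 0.0, 0.0, 0.0225, 1], [-0.0131, 0.008, 0.0, 0.0, 0.0, 0.03, 1], [-0.0165, 0.0098, 0.0, 0.0, 0.0, 0.0375, 1], [-0.02, 0.0116, 0.0, 0.0, 0.0, 0.045, 1], [-0.0234, 0.0132, 0.0, 0.0, 0.0, 0.0525, 1], [-0.027, 0.0148, 0.0, 0.0, 0.0, 0.06, 1], [-0.0305, 0.0163, 0.0, 0.0, 0.0, 0.0675, 1], [-0.0341, 0.0177, 0.0, 0.0, 0.0, 0.075, 1]]
81 [[-0.0036, 0.0013, 0.0, 0.0, 0.0, 0.0075, 1], [-0.0073, 0.0025, 0.0, 0.0, 0.0, 0.015, 1], [-0.0109, 0.0037, 0.0, 0.0, 0.0, 0.0225, 1], [-0.0146, 0.0047, 0.0, 0.0, 0.0, 0.03, 1], [-0.0184, 0.0057, 0.0, 0.0, 0.0, 0.0375, 1], [-0.0221, 0.0066, 0.0, 0.0, 0.0, 0.045, 1], [-0.0259, 0.0074, 0.0, 0.0, 0.0, 0.0525, 1], [-0.0297, 0.0081, 0.0, 0.0, 0.0, 0.06, 1], [-0.0335, 0.0087, 0.0, 0.0, 0.0, 0.0675, 1], [-0.0373, 0.0092, 0.0, 0.0, 0.0, 0.075, 1]]
```

servo_tool:
  motion:
    - [[-0.0019, 0.0033, 0, 0, 0, 0.0075, 1], [-0.0039, 0.0067, 0, 0, 0, 0.015, 1], [-0.0059, 0.0099, 0, 0, 0, 0.0225, 1], [-0.0081, 0.0131, 0, 0, 0, 0.03, 1], [-0.0103, 0.0163, 0, 0, 0, 0.0375, 1], [-0.0125, 0.0194, 0, 0, 0, 0.045, 1], [-0.0149, 0.0224, 0, 0, 0, 0.0525, 1], [-0.0173, 0.0254, 0, 0, 0, 0.06, 1], [-0.0198, 0.0284, 0, 0, 0, 0.0675, 1], [-0.0224, 0.0312, 0, 0, 0, 0.075, 1]]

```text
clock: 5.6
eef_pos: [614.8, -39.4, 26.9]
eef_rot: [-3.141, -0.0, 0.945]
wrist_force: [0.6, 0.2, 0.2]
finger_gap: 0.4
finger_force: 0.0
```

servo_tool:
  motion:
    - [[-0.0026, 0.0028, 0, 0, 0, 0.0075, 1], [-0.0053, 0.0056, 0, 0, 0, 0.015, 1], [-0.0081, 0.0083, 0, 0, 0, 0.0225, 1], [-0.0109, 0.0109, 0, 0, 0, 0.03, 1], [-0.0138, 0.0134, 0, 0, 0, 0.0375, 1], [-0.0167, 0.0159, 0, 0, 0, 0.045, 1], [-0.0197, 0.0183, 0, 0, 0, 0.0525, 1], [-0.0228, 0.0207, 0, 0, 0, 0.06, 1], [-0.0259, 0.0229, 0, 0, 0, 0.0675, 1], [-0.029, 0.0251, 0, 0, 0, 0.075, 1]]

```text
clock: 6.6
eef_pos: [600.6, -27.2, 27.1]
eef_rot: [3.141, -0.0, 1.18]
wrist_force: [3.8, -2.9, -1.0]
finger_gap: 0.6
finger_force: 2.1
```

servo_tool:
  motion:
    - [[-0.0032, 0.0021, 0, 0, 0, 0.0075, 1], [-0.0065, 0.0042, 0, 0, 0, 0.015, 1], [-0.0098, 0.0061, 0, 0, 0, 0.0225, 1], [-0.0131, 0.008, 0, 0, 0, 0.03, 1], [-0.0165, 0.0098, 0, 0, 0, 0.0375, 1], [-0.02, 0.0116, 0, 0, 0, 0.045, 1], [-0.0234, 0.0132, 0, 0, 0, 0.0525, 1], [-0.027, 0.0148, 0, 0, 0, 0.06, 1], [-0.0305, 0.0163, 0, 0, 0, 0.0675, 1], [-0.0341, 0.0177, 0, 0, 0, 0.075, 1]]

```text
clock: 7.6
eef_pos: [582.9, -18.0, 26.9]
eef_rot: [-3.141, -0.0, 1.416]
wrist_force: [0.5, -0.1, 0.4]
finger_gap: 0.3
finger_force: 0.0
```

servo_tool:
  motion:
    - [[-0.0036, 0.0013, 0, 0, 0, 0.0075, 1], [-0.0073, 0.0025, 0, 0, 0, 0.015, 1], [-0.0109, 0.0037, 0, 0, 0, 0.0225, 1], [-0.0146, 0.0047, 0, 0, 0, 0.03, 1], [-0.0184, 0.0057, 0, 0, 0, 0.0375, 1], [-0.0221, 0.0066, 0, 0, 0, 0.045, 1], [-0.0259, 0.0074, 0, 0, 0, 0.0525, 1], [-0.0297, 0.0081, 0, 0, 0, 0.06, 1]]

```text
clock: 8.4
eef_pos: [568.3, -14.2, 27.0]
eef_rot: [3.142, 0.0, 1.604]
wrist_force: [0.4, -0.8, 0.2]
finger_gap: 0.3
finger_force: 0.0
```

```bash
python3 - <<'E'
from h import *
from plan import *
s=manip.read_state(); print(s["eef_pos"],s["eef_rot"],s["wrist_force"])
b=manip.camera("side")["frame"][120:250,190:340]; a=manip.camera("wrist")["frame"]
cv2.imwrite("pics/p2.png",np.hstack([cv2.resize(b[:,:,::-1],(450,390),interpolation=cv2.INTER_CUBIC),cv2.resize(a[:,:,::-1],(350,390))]))
p0=91.8
for x in [102,113,124,136]:
    p=pose(p0,16.5,27); print(p0,[row(p,pose(p0+(x-p0)*i/10,16.5,27))+[1] for i in range(1,11)]); p0=x
E
```

```text
[568.34964992 -14.19074596  27.00137533] [3.14158950e+00 1.13980989e-05 1.60439275e+00] [ 0.35616405 -0.80382472  0.2055428 ]
91.8 [[-0.0029, 0.0005, 0.0, 0.0, 0.0, 0.0057, 1], [-0.0057, 0.0009, 0.0, 0.0, 0.0, 0.0113, 1], [-0.0086, 0.0013, 0.0, 0.0, 0.0, 0.017, 1], [-0.0115, 0.0016, 0.0, 0.0, 0.0, 0.0227, 1], [-0.0144, 0.0018, 0.0, 0.0, 0.0, 0.0283, 1], [-0.0173, 0.0021, 0.0, 0.0, 0.0, 0.034, 1], [-0.0202, 0.0022, 0.0, 0.0, 0.0, 0.0397, 1], [-0.0231, 0.0023, 0.0, 0.0, 0.0, 0.0453, 1], [-0.026, 0.0024, 0.0, 0.0, 0.0, 0.051, 1], [-0.0289, 0.0024, 0.0, 0.0, 0.0, 0.0567, 1]]
102 [[-0.0031, -0.0, 0.0, 0.0, 0.0, 0.0061, 1], [-0.0063, -0.0002, 0.0, 0.0, 0.0, 0.0122, 1], [-0.0094, -0.0003, 0.0, 0.0, 0.0, 0.0183, 1], [-0.0125, -0.0006, 0.0, 0.0, 0.0, 0.0244, 1], [-0.0157, -0.0008, 0.0, 0.0, 0.0, 0.0306, 1], [-0.0188, -0.0012, 0.0, 0.0, 0.0, 0.0367, 1], [-0.0219, -0.0016, 0.0, 0.0, 0.0, 0.0428, 1], [-0.025, -0.0021, 0.0, 0.0, 0.0, 0.0489, 1], [-0.0281, -0.0026, 0.0, 0.0, 0.0, 0.055, 1], [-0.0312, -0.0032, 0.0, 0.0, 0.0, 0.0611, 1]]
113 [[-0.0031, -0.0006, 0.0, 0.0, 0.0, 0.0061, 1], [-0.0061, -
[... 157 characters left out ...]
.0, 0.0306, 1], [-0.0182, -0.0048, 0.0, 0.0, 0.0, 0.0367, 1], [-0.0212, -0.0058, 0.0, 0.0, 0.0, 0.0428, 1], [-0.0241, -0.0068, 0.0, 0.0, 0.0, 0.0489, 1], [-0.0271, -0.0079, 0.0, 0.0, 0.0, 0.055, 1], [-0.03, -0.0091, 0.0, 0.0, 0.0, 0.0611, 1]]
124 [[-0.0032, -0.0013, 0.0, 0.0, 0.0, 0.0067, 1], [-0.0063, -0.0027, 0.0, 0.0, 0.0, 0.0133, 1], [-0.0094, -0.0042, 0.0, 0.0, 0.0, 0.02, 1], [-0.0124, -0.0057, 0.0, 0.0, 0.0, 0.0267, 1], [-0.0155, -0.0073, 0.0, 0.0, 0.0, 0.0333, 1], [-0.0184, -0.009, 0.0, 0.0, 0.0, 0.04, 1], [-0.0214, -0.0107, 0.0, 0.0, 0.0, 0.0467, 1], [-0.0243, -0.0125, 0.0, 0.0, 0.0, 0.0533, 1], [-0.0272, -0.0143, 0.0, 0.0, 0.0, 0.06, 1], [-0.0301, -0.0162, 0.0, 0.0, 0.0, 0.0667, 1]]
```

View pics/p2.png

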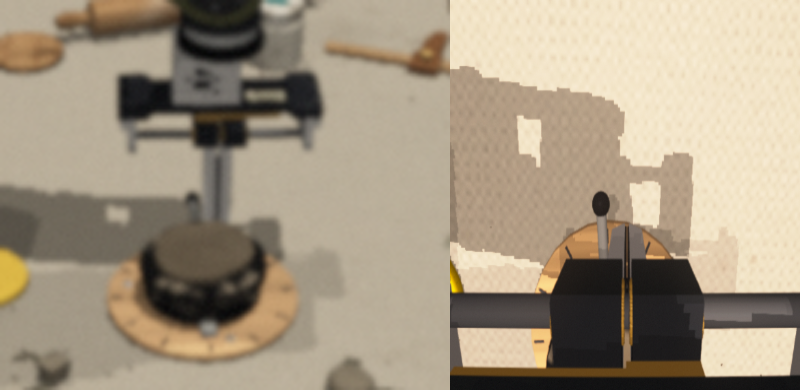

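The side crop (ball at about (192,200)) and the wrist view (ball at about (600,203)) show the lever just ahead of the finger near 95°. That is two clicks done, with the slab still centred.

servo_tool:
  motion:
    - [[-0.0029, 0.0005, 0, 0, 0, 0.0057, 1], [-0.0057, 0.0009, 0, 0, 0, 0.0113, 1], [-0.0086, 0.0013, 0, 0, 0, 0.017, 1], [-0.0115, 0.0016, 0, 0, 0, 0.0227, 1], [-0.0144, 0.0018, 0, 0, 0, 0.0283, 1], [-0.0173, 0.0021, 0, 0, 0, 0.034, 1], [-0.0202, 0.0022, 0, 0, 0, 0.0397, 1], [-0.0231, 0.0023, 0, 0, 0, 0.0453, 1], [-0.026, 0.0024, 0, 0, 0, 0.051, 1], [-0.0289, 0.0024, 0, 0, 0, 0.0567, 1]]

```text
clock: 9.5
eef_pos: [553.9, -13.0, 27.0]
eef_rot: [-3.141, 0.0, 1.782]
wrist_force: [2.5, 0.1, -1.2]
finger_gap: 0.5
finger_force: 1.4
```

servo_tool:
  motion:
    - [[-0.0031, 0, 0, 0, 0, 0.0061, 1], [-0.0063, -0.0002, 0, 0, 0, 0.0122, 1], [-0.0094, -0.0003, 0, 0, 0, 0.0183, 1], [-0.0125, -0.0006, 0, 0, 0, 0.0244, 1], [-0.0157, -0.0008, 0, 0, 0, 0.0306, 1], [-0.0188, -0.0012, 0, 0, 0, 0.0367, 1], [-0.0219, -0.0016, 0, 0, 0, 0.0428, 1], [-0.025, -0.0021, 0, 0, 0, 0.0489, 1], [-0.0281, -0.0026, 0, 0, 0, 0.055, 1], [-0.0312, -0.0032, 0, 0, 0, 0.0611, 1]]

```text
clock: 10.5
eef_pos: [538.1, -14.6, 26.9]
eef_rot: [-3.141, -0.0, 1.974]
wrist_force: [0.8, -0.2, 0.9]
finger_gap: 0.7
finger_force: 0.0
```

servo_tool:
  motion:
    - [[-0.0031, -0.0006, 0, 0, 0, 0.0061, 1], [-0.0061, -0.0014, 0, 0, 0, 0.0122, 1], [-0.0092, -0.0021, 0, 0, 0, 0.0183, 1], [-0.0122, -0.0029, 0, 0, 0, 0.0244, 1], [-0.0152, -0.0038, 0, 0, 0, 0.0306, 1], [-0.0182, -0.0048, 0, 0, 0, 0.0367, 1], [-0.0212, -0.0058, 0, 0, 0, 0.0428, 1], [-0.0241, -0.0068, 0, 0, 0, 0.0489, 1]]

```text
clock: 11.3
eef_pos: [526.3, -18.0, 27.0]
eef_rot: [-3.142, -0.0, 2.128]
wrist_force: [-0.6, 0.4, -0.5]
finger_gap: 0.5
finger_force: 0.0
```

```bash
python3 - <<'E'
from h import *
from plan import *
s=manip.read_state(); print(s["eef_pos"],s["eef_rot"],s["wrist_force"])
b=manip.camera("side")["frame"][120:250,190:340]; a=manip.camera("wrist")["frame"]
cv2.imwrite("pics/p3.png",np.hstack([cv2.resize(b[:,:,::-1],(450,390),interpolation=cv2.INTER_CUBIC),cv2.resize(a[:,:,::-1],(350,390))]))
p0=121.8
for x in [132,142]:
    p=pose(p0,16.5,27); print(p0,[row(p,pose(p0+(x-p0)*i/10,16.5,27))+[1] for i in range(1,11)]); p0=x
p=pose(p0,16.5,27); print([row(p,pose(p0+.8*i,16.5,27))+[1] for i in range(1,7)])
E
```

```text
[526.26764305 -18.01820443  26.99315019] [-3.14158779e+00 -5.05992531e-06  2.12777485e+00] [-0.55191682  0.38174143 -0.48410004]
121.8 [[-0.0027, -0.001, 0.0, 0.0, 0.0, 0.0057, 1], [-0.0054, -0.0021, 0.0, 0.0, 0.0, 0.0113, 1], [-0.0081, -0.0032, 0.0, 0.0, 0.0, 0.017, 1], [-0.0108, -0.0044, 0.0, 0.0, 0.0, 0.0227, 1], [-0.0134, -0.0056, 0.0, 0.0, 0.0, 0.0283, 1], [-0.016, -0.0069, 0.0, 0.0, 0.0, 0.034, 1], [-0.0186, -0.0082, 0.0, 0.0, 0.0, 0.0397, 1], [-0.0212, -0.0095, 0.0, 0.0, 0.0, 0.0453, 1], [-0.0237, -0.0109, 0.0, 0.0, 0.0, 0.051, 1], [-0.0263, -0.0124, 0.0, 0.0, 0.0, 0.0567, 1]]
132 [[-0.0024, -0.0015, 0.0, 0.0, 0.0, 0.0056, 1], [-0.0049, -0.003, 0.0, 0.0, 0.0, 0.0111, 1], [-0.0073, -0.0045, 0.0, 0.0, 0.0, 0.0167, 1], [-0.0096, -0.0061, 0.0, 0.0, 0.0, 0.0222, 1], [-0.012, -0.0077, 0.0, 0.0, 0.0, 0.0278, 1], [-0.0143, -0.0094, 0.0, 0.0, 0.0, 0.0333, 1], [-0.0166, -0.0111, 0.0, 0.0, 0.0, 0.0389, 1], [-0.0188, -0.0129, 0.0, 0.0, 0.0, 0.0444, 1], [-0.021, -0.0146, 0.0, 0.0, 0.0, 0.05, 1], [-0.0232, -0.0165, 0.0, 0.0, 0.0, 0.0556, 1]]
[[-0.0017, -0.0015, 0.0, 0.0, 0.0, 0.0044, 1], [-0.0034, -0.003, 0.0, 0.0, 0.0, 0.0089, 1], [-0.0051, -0.0045, 0.0, 0.0, 0.0, 0.0133, 1], [-0.0068, -0.0061, 0.0, 0.0, 0.0, 0.0178, 1], [-0.0084, -0.0077, 0.0, 0.0, 0.0, 0.0222, 1], [-0.01, -0.0093, 0.0, 0.0, 0.0, 0.0267, 1]]
```

View pics/p3.png

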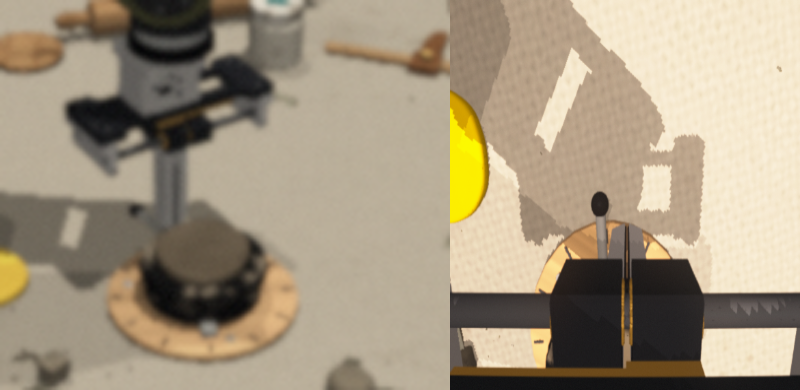

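The wrist view is the same as before: ball at (600,203), lever just ahead of the finger, now near 125°. Three clicks are done, so the last one goes slowly.

servo_tool:
  motion:
    - [[-0.0027, -0.001, 0, 0, 0, 0.0057, 1], [-0.0054, -0.0021, 0, 0, 0, 0.0113, 1], [-0.0081, -0.0032, 0, 0, 0, 0.017, 1], [-0.0108, -0.0044, 0, 0, 0, 0.0227, 1], [-0.0134, -0.0056, 0, 0, 0, 0.0283, 1], [-0.016, -0.0069, 0, 0, 0, 0.034, 1], [-0.0186, -0.0082, 0, 0, 0, 0.0397, 1], [-0.0212, -0.0095, 0, 0, 0, 0.0453, 1], [-0.0237, -0.0109, 0, 0, 0, 0.051, 1], [-0.0263, -0.0124, 0, 0, 0, 0.0567, 1]]

```text
clock: 12.4
eef_pos: [513.1, -24.3, 27.0]
eef_rot: [-3.141, -0.0, 2.306]
wrist_force: [1.5, 1.7, -0.7]
finger_gap: 0.3
finger_force: 1.4
```

servo_tool:
  motion:
    - [[-0.0024, -0.0015, 0, 0, 0, 0.0056, 1], [-0.0049, -0.003, 0, 0, 0, 0.0111, 1], [-0.0073, -0.0045, 0, 0, 0, 0.0167, 1], [-0.0096, -0.0061, 0, 0, 0, 0.0222, 1], [-0.012, -0.0077, 0, 0, 0, 0.0278, 1], [-0.0143, -0.0094, 0, 0, 0, 0.0333, 1], [-0.0166, -0.0111, 0, 0, 0, 0.0389, 1], [-0.0188, -0.0129, 0, 0, 0, 0.0444, 1], [-0.021, -0.0146, 0, 0, 0, 0.05, 1], [-0.0232, -0.0165, 0, 0, 0, 0.0556, 1]]

```text
clock: 13.4
eef_pos: [501.4, -32.6, 26.9]
eef_rot: [-3.141, -0.0, 2.48]
wrist_force: [-0.2, 0.5, 0.6]
finger_gap: 0.2
finger_force: 0.0
```

```bash
python3 - <<'E'
from h import *
s=manip.read_state(); print(s["eef_pos"],s["wrist_force"])
a=manip.camera("wrist")["frame"]
cv2.imwrite("pics/p4.png",cv2.resize(a[:,:,::-1],(350,390)))
E
```

```text
[501.41963264 -32.61055837  26.93135743] [-0.24786636  0.54192695  0.63993092]
```

View pics/p4.png

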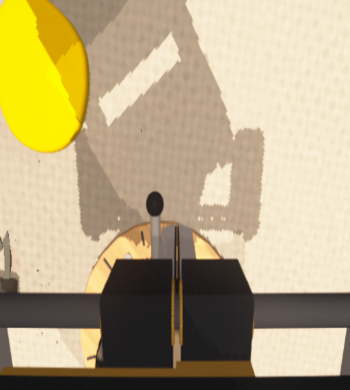

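The wrist view shows the ball at (155,203), still just ahead of the finger, so the wheel is near the half-way crest. I'll nudge it slightly and wait.

servo_tool:
  motion:
    - [[-0.0017, -0.0015, 0, 0, 0, 0.0044, 1], [-0.0034, -0.003, 0, 0, 0, 0.0089, 1], [-0.0034, -0.003, 0, 0, 0, 0.0089, 1], [-0.0034, -0.003, 0, 0, 0, 0.0089, 1]]

```text
clock: 13.85
eef_pos: [499.9, -34.0, 27.0]
eef_rot: [-3.142, -0.0, 2.507]
wrist_force: [-1.2, 1.1, 0.0]
finger_gap: 0.6
finger_force: 0.0
```

```bash
python3 - <<'E'
from h import *
s=manip.read_state(); print(s["eef_pos"],s["wrist_force"])
a=manip.camera("wrist")["frame"]
cv2.imwrite("pics/p5.png",cv2.resize(a[:,:,::-1],(350,390)))
E
```

```text
[499.92452559 -33.95637806  27.00050364] [-1.15393439  1.0911248   0.02741283]
```

View pics/p5.png

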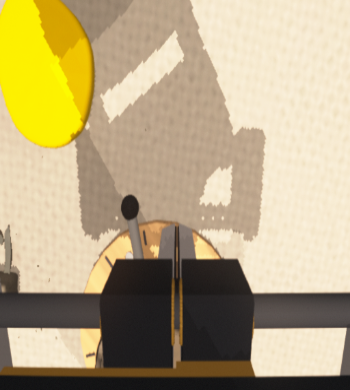

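The ball is now at (130,207), well ahead of the finger, so the wheel has snapped into the fourth stop. I back off, lift and move aside to check.

servo_tool:
  motion:
    - [[0.006, 0.008, 0, 0, 0, 0, 1], [0.014, 0.018, 0, 0, 0, 0, 1], [0.024, 0.032, 0, 0, 0, 0, 1], [0.024, 0.032, 0.05, 0, 0, 0, 1], [0.024, 0.032, 0.12, 0, 0, 0, 1], [0.024, 0.032, 0.2, 0, 0, 0, 1], [0.024, 0.032, 0.28, 0, 0, 0, 1], [0.024, 0.032, 0.34, 0, 0, 0, 1], [0.024, 0.032, 0.34, 0, 0, 0, 1]]

```text
clock: 14.8
eef_pos: [513.7, -17.5, 201.2]
eef_rot: [3.138, 0.006, 2.507]
wrist_force: [-0.2, -1.2, 0.1]
finger_gap: 0.7
finger_force: 0.0
```

servo_tool:
  motion:
    - [[-0.06, 0.08, 0, 0, 0, 0, 1], [-0.12, 0.16, 0, 0, 0, 0, 1], [-0.18, 0.24, 0, 0, 0, 0, 1], [-0.24, 0.32, 0, 0, 0, 0, 1], [-0.3, 0.4, 0, 0, 0, 0, 1], [-0.36, 0.48, 0, 0, 0, 0, 1], [-0.42, 0.56, 0, 0, 0, 0, 1], [-0.48, 0.64, 0, 0, 0, 0, 1], [-0.48, 0.7, 0, 0, 0, 0, 1], [-0.48, 0.7, 0, 0, 0, 0, 1]]

```text
clock: 15.8
eef_pos: [270.7, 334.7, 196.2]
eef_rot: [-3.141, -0.0, 2.511]
wrist_force: [-0.3, -0.6, -0.6]
finger_gap: 0.5
finger_force: 0.0
```

```bash
python3 - <<'E'
from h import *
s=manip.read_state(); print(s["eef_pos"],s["wrist_force"],s["clock"])
a=manip.camera("top"); np.save("top2.npy",a,allow_pickle=True)
a=a["frame"]
cv2.imwrite("pics/p6.png",cv2.resize(a[140:290,220:420,::-1],(800,600),interpolation=cv2.INTER_CUBIC))
E
```

```text
[270.68960502 334.74863569 196.23412376] [-0.25243294 -0.6363235  -0.62260481] 15.8
```

View pics/p6.png

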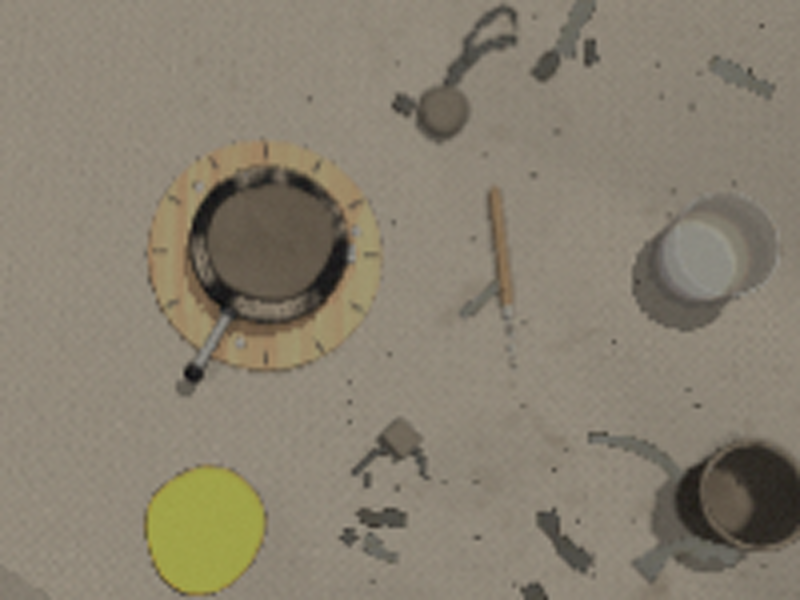

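The ball is at (193,373), which is full-image pixel (268.2, 233.2). The slab is centred and the bystanders have not moved. I check the angle and hand in.

```bash
python3 - <<'E'
from h import *; from plan import *
c=np.load("top2.npy",allow_pickle=True).item()
b=onplane(c,268.0,232.9,38)[:2]-C; a=np.degrees(np.arctan2(b[1],b[0])); print(b,np.hypot(*b),a)
if abs(a-155)<6: print(manip.sign_off())
E
```

```text
[-95.21564707  43.80348453] 104.80822823110643 155.2954407089726
the job is handed in; nothing more can be done
None
```

I pushed the lever four clicks anticlockwise and handed the job in: it now rests at about 155°, up from 35°, and in the last picture the slab is centred and the nearby objects look unmoved.

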